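# Click the SSD heatsink cover shut under the CPU cooler

## Task

Close the hinged silver heatsink cover over the SSD on the motherboard, which lies on its slightly springy carton: swing it down and press its far edge, beneath the overhanging cooler, until the blue spring catch clicks over it and holds it shut. Do not force the cover, keep off the cooler, and leave the graphics card, screwdriver, paste syringe and screw tray where they lie.

Things in the scene. Friction and masses are not known exactly. Their poses are not given: they have to be found in the camera images.
- board: Dark ATX motherboard 305 x 244 mm, face up on its carton (330 x 270 mm, 44 mm high). Origin: on the desk under its middle; z up, x along the 305 mm side from the slots (robot's side) to the cooler, y to the rear connectors. Board top 50 mm over the desk, slots up to 11 mm more. Under load the carton's top gives, 1.6 N per mm, for up to 8 mm (unknown), then bears; all on it sinks and comes back.
- cover_hinge (a point): Middle of the cover's hinge axis, 60 mm above the desk; point axes as the board's, the hinge axis runs along board y. Cover: ribbed silver heatsink, 104 mm long (along the axis), 10 mm thick, reaching 3 to 52 mm from the axis, with a 3 mm thick steel tongue out to 57 mm at mid-length. Pushing on it with over 30 N would be forcing it.
- cover_press (a point): Press mark (small blue bar) on the cover's outer face, turning with it: mid-length, 47 mm from the hinge axis, 10 mm out from the plane through the axis. x from hinge to far edge, z out of the outer face. At angle q it lies 47 cos q - 10 sin q mm along board x and 47 sin q + 10 cos q mm above the axis.
- m2_cover (a joint): Cover angle (rad): 0 shut flat over the SSD, grows as it opens, stop at -0.02. Stiff hinge: 1 to 2 N at the far edge moves it, it stays where left. The tongue meets the catch at about 0.11; pressing there takes 10 to 20 N, until near 0.05 the force drops; press on, the catch snaps over and the cover rests within 0.02 of 0. Released before the drop it springs up to 0.11.
- m2_catch (a joint): Blue spring catch, 24 mm wide, at the middle of the cover's far edge, under the cooler. It slides straight away from the cover (board +x): 0 at rest, about 0.003 m when the tongue pushes its nose fully back; back to 0 when it has clicked over the tongue.
- cooler: Fixed tower cooler with fan beyond the cover's far edge. Origin and axes are those of the board. Fins and fan span board x 26 to 127 mm, y -36 to 40 mm, 110 to 195 mm above the desk.
- cooler_edge (a point): Middle of the fin stack's lower edge on the cover's side: 51.5 mm from the hinge axis along board x, 40 mm above the shut cover's outer face, so the fins reach over the cover's far edge. An upright tool cannot get there; one tilted 30 to 45 degrees, leaning back over the hinge with its tip under the fins, can.
- memory: Fixed memory modules beside the cover's end. Origin and axes are those of the board; they fill board x 9 to 147 mm, y -81 to -41 mm, up to 95 mm above the desk. On the other side a connector shroud fills board x 1 to 152 mm, y 84 to 124 mm, up to 88 mm above the desk.
- graphics_card: Bystander: black graphics card with two fans, 250 x 118 x 38 mm, lying loose on the desk beside the carton. Origin: centre of its underside.
- screwdriver: Bystander: screwdriver with a red handle, 190 mm long, lying loose beside the carton, its length along its x. Origin: on the desk under its middle.
- paste_syringe: Bystander: grey paste syringe, about 120 mm long and 26 mm wide, lying loose beside the carton, its length along its x. Origin: on the desk under its middle.
- screw_tray: Bystander: open orange tray 85 x 85 x 18 mm with screws, loose beside the carton. Origin: centre of its underside.

How it is judged (in metres and radians):
At the end, for the whole second after the job is handed in: The cover is shut (hinge angle below 0.03 rad) with the catch sprung back over its tongue (within 1 mm of its rest); graphics card, screwdriver, syringe and tray each within 15 mm of where they started (value of joint m2_cover below 0.03 rad and value of joint m2_catch below 0.001 m and distance of each of graphics_card, screwdriver, paste_syringe, screw_tray from where it was at the start of the episode below 0.015 m); the robot touches nothing.
It fails at once if the cover is forced: the fingers or hand push on it with more than 30 N (contact force between any of the fingers, the arm and m2_cover above 30 N).
It fails at once if the robot knocks or leans on the cooler with more than 8 N (contact force between any of the fingers, the arm and cooler above 8 N).
It fails at once if a bystander is pushed more than 30 mm (distance of any of graphics_card, screwdriver, paste_syringe, screw_tray from where it was at the start of the episode above 0.03 m).
It also fails if it takes over 54 s, if anything falls off the work surface, if the arm or the gripper's body presses on something with over 40 N, if the wrist force passes 120 N, or if a joint passes its speed limit or range.

## Robot

A 6-joint arm with a two-finger parallel gripper is mounted at the origin on the work surface. World frame = base frame: x ahead of the robot, y to its left, z up, the work surface at z = 0. Lengths are in mm, angles in rad, forces in N, time in s.
With the tool pointing down it reaches from about 425 to 1125 mm from the base axis. Payload 14.9 kg.
Tool frame: the origin (TCP) lies midway between the tips of the shut fingers; the grasp point (between the pads) lies 19 mm behind it (robot.grip_point_offset is the distance from the TCP to the grasp point, in mm); z points along the fingers, y is the line along which they close (so a half turn about z gives the same grasp; the last joint's range is limited). The gripper opens to 91 mm and grips with 3 to 60 N. Pads are 32 mm wide; open, the fingers measure 118 mm over their backs; the gripper's body (76 mm by 178 mm) begins 60 mm behind the grasp point.
Start: joints at [-1.318, 0.379, 1.734, -0, 1.028, -0.033], TCP at [197.343, -671.62, 213.932] pointing down, gripper open.
Joint ranges: [-2.77, 2.77], [-0.74, 2.19], [0, 2.66], [-1.06, 4.2], [0.31, 2.87], [-3.08, 3.08]. Speed limits (rad/s): [1.89, 1.89, 2.39, 3.14, 3.14, 3.14].

## Interface

Orientations are given as a unit quaternion [w, x, y, z].
In Python, from station import robot gives the robot as it stands.
- The arm moves only by the tool servo_tool, never from a script. Its argument "series" is a list of rows, each a list of 5 numbers: the shift along the world's x, y, z in m, then the turn about the world's z in degrees, then the finger opening in m, from 0 to 0.0912. A call has exactly 10 rows; each row shifts and turns the commanded pose from where the row before left it; what a row does not reach is not made up. A row lasts 1/12 s, in which the tool goes at most 41.7 mm and 7.16 degrees, less where a joint would pass 70% of its speed; a pose out of reach is approached as far as the arm can. A call is refused whole if a number of a shift passes 0.0417 or a number of a turn 7.16, either way. A call with a gripper value outside its range is refused whole. The fingers move at their own pace and stop on an object; the grip force is fixed at half the most. Time passes only in rows, so rows that do not move let the fingers close, or fill a call up. It gives the time, the measured TCP pose, the force, the opening and the grip force at its end, in the units of the state.
- robot.get_obs(): the state, without advancing time (a new reading comes with each control period).
- robot.camera(name): name is "scene" or "top"; returns the picture (384x512x3 uint8, red, green, blue); there is no depth.
- robot.get_calibration(name): a dict with "fx", "fy", "cx", "cy" (pixels), "world_to_cam" (4x4, takes a point from world to camera coordinates). Camera axes: x right, y up, looking along -z (the intrinsics and any distortion apply to the point x, -y, -z); pixel columns grow to the right and rows downward; lengths in mm; the calibration is good to about 2 mm. A picture is of the moment at which its call begins. get_calibration takes no time and is no camera call.
- robot.hand_in(): hands the job in; it is judged then, once.
Trained networks look in the newest picture that a camera, given by its name, has taken for a name from the list of things; names that differ only in an ending like _2 or _b are one class to them, and where a whole thing is asked for, a point or a joint stands for the part that bears it (a point fixed in the world has none). Each returns a list of dicts, best first, with "score" (0 to 1); they miss things now and then, are a little off and sometimes report something else, mostly with a low value. They report only what shows in the picture. A call takes as long as a camera call.
- robot.look_for(name, camera): "centre" ([x, y, z] in mm, in world coordinates, good to about 4 mm: the middle of the surface that is visible of it).
The state is a dict: "time_s": time; "q": joint angles; "joint_velocities": joint speeds; "tau": joint torques, N m; "eef_pos": TCP position; "orientation": TCP orientation; "force": force on the tool from outside, world axes, zero at the start; "moment": the same for the moment, N m; "width": finger opening in mm; "grip_force": force on a finger pad.
Only numpy, scipy, OpenCV 4.12 (cv2) and the standard library are available. Lean on these libraries where they do the work, as an engineer would, in place of code of your own. Each camera call takes 0.05 s, during which the arm holds its last target. There are 200 camera calls.

## Working session

There is one attempt and no reset: what is moved stays moved. The work goes in short steps, Python scripts to look and compute and a tool call to move; the robot and the scene stay as the last step left them, time stands still between calls to the robot, and variables do not carry over. Pictures are saved under pics/ and viewed, at most 10 in all, crops included, and the job is handed in when it is done.

Besides the shell and the picture viewer there is one more tool, called after "Request:" in YAML: its name, and indented under it one key for each argument. servo_tool: Moves the arm, as the interface text tells. Its arguments: {"type":"object","properties":{"series":{"type":"array"}},"required":["series"]}

```bash
mkdir -p pics; ls
python3 - <<'E'
from station import robot
import cv2,numpy as np
for c in ["scene","top"]:
    im=robot.camera(c); cv2.imwrite(f"pics/{c}0.png",cv2.cvtColor(im,cv2.COLOR_RGB2BGR))
    k=robot.get_calibration(c); print(c,{a:(np.round(b,3).tolist() if a=="world_to_cam" else b) for a,b in k.items()})
    for n in ["board","cover_hinge","cover_press","m2_cover","m2_catch","cooler","cooler_edge","memory","graphics_card","screwdriver","paste_syringe","screw_tray"]:
        print(n,[(np.round(d["centre"]).tolist(),round(d["score"],2)) for d in robot.look_for(n,c)[:2]])
o=robot.get_obs(); print(o)
E
```

```text
pics
scene {'fx': 433.7713693019734, 'fy': 433.7713693019734, 'cx': 250.5608680678567, 'cy': 190.745427491594, 'world_to_cam': [[-0.987, -0.16, 0.012, 523.689], [0.141, -0.829, 0.541, -121.268], [-0.077, 0.536, 0.841, -1018.895], [0.0, 0.0, 0.0, 1.0]]}
board [([552.0, 120.0, 59.0], 0.55), ([520.0, 258.0, 26.0], 0.54)]
cover_hinge [([556.0, 121.0, 59.0], 0.67)]
cover_press [([534.0, 93.0, 102.0], 0.8)]
m2_cover [([536.0, 94.0, 99.0], 0.67), ([514.0, 259.0, 24.0], 0.16)]
m2_catch []
cooler [([625.0, 119.0, 194.0], 0.65)]
cooler_edge [([627.0, 118.0, 192.0], 0.75)]
memory [([587.0, 28.0, 81.0], 0.66)]
graphics_card [([525.0, -223.0, 33.0], 0.7)]
screwdriver [([518.0, 258.0, 23.0], 0.64)]
paste_syringe [([594.0, -92.0, 13.0], 0.75)]
screw_tray [([463.0, 343.0, 4.0], 0.92)]
top {'fx': 347.20246350815563, 'fy': 347.20246350815563, 'cx': 254.32657979997944, 'cy': 191.92786182456393, 'world_to_cam': [[0.025, -1.0, 0.003, 16.263], [0.995, 0.025, 0.099, -558.27], [-0.099, 0.0, 0.995, -899.559], [0.0, 0.0, 0.0, 1.0]]}
board [([553.0, 73.0, 49.0], 0.8), ([619.0, 92.0, 195.0], 0.74)]
cover_hinge 
[... 559 characters left out ...]
9)]
{'time_s': 1.3, 'q': array([-1.31827825e+00,  3.78905575e-01,  1.73418489e+00, -2.98950215e-05,
        1.02846526e+00, -3.33073408e-02]), 'joint_velocities': array([ 0.00011529, -0.00028917,  0.00024841, -0.00067543, -0.00104575,
       -0.0009484 ]), 'tau': array([ 1.88689693e-03, -7.63687205e+01, -4.34742415e+01,  6.51721470e-02,
        3.88343039e-02, -6.82620475e-05]), 'eef_pos': array([ 197.35528542, -671.63512235,  213.93535228]), 'orientation': array([ 1.97536780e-05,  9.89804249e-01,  1.42434367e-01, -1.07062709e-05]), 'force': array([-0.28318263,  0.2888328 ,  0.01372845]), 'moment': array([ 0.00062645, -0.04268269,  0.01406136]), 'grip_force': 0.0, 'width': 91.39256974097316}
```

View pics/scene0.png

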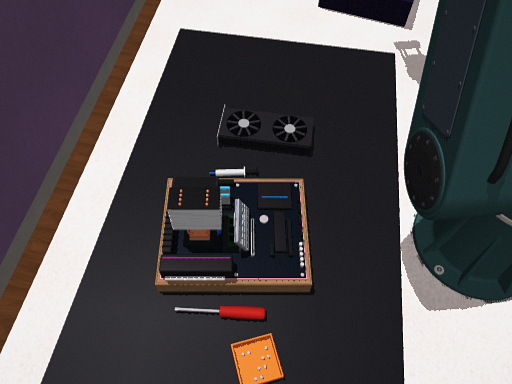

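View pics/top0.png

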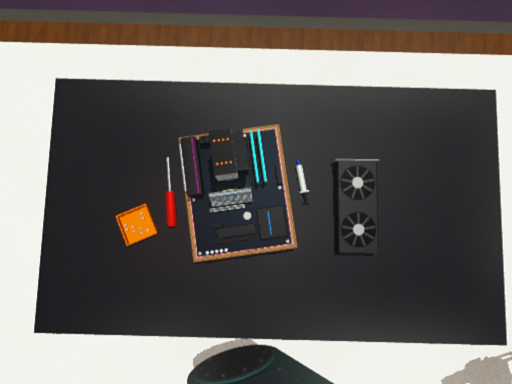

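The top view shows the board around (240,195) px with its +x pointing image-up at a yaw of roughly 8°. The ribbed cover is half open at (230,197), the cooler is at (225,155), and the syringe, card, screwdriver and tray lie clear on either side. The scene view agrees.

The servo has no tilt axis, but an upright gripper body would hit the fins. I'll travel over high and see whether the reach limit makes the tool tilt.

Request:
servo_tool:
  series:
    - [0.03, 0.04, 0.02, -0.8, 0]
    - [0.04, 0.0417, 0.02, -0.8, 0]
    - [0.04, 0.0417, 0.02, -0.8, 0]
    - [0.04, 0.0417, 0.02, -0.8, 0]
    - [0.04, 0.0417, 0.02, -0.8, 0]
    - [0.04, 0.0417, 0.02, -0.8, 0]
    - [0.04, 0.0417, 0.02, -0.8, 0]
    - [0.04, 0.0417, 0.02, -0.8, 0]
    - [0.04, 0.0417, 0.02, -0.8, 0]
    - [0.04, 0.0417, 0.02, -0.8, 0]

```text
time_s: 2.13
eef_pos: [466.9, -383.3, 353.0]
orientation: [0.0, 0.997, 0.073, 0.0]
force: [-0.5, 0.5, -0.4]
width: 27.3
grip_force: 0.0
```

```bash
cat > h.py <<'E'
from station import robot
import numpy as np
from scipy.spatial.transform import Rotation as R
def st():
    o=robot.get_obs(); w,x,y,z=o["orientation"]; m=R.from_quat([x,y,z,w]).as_matrix()
    print(round(o["time_s"],2),"p",np.round(o["eef_pos"],1),"q",np.round(o["q"],3),"zt",np.round(m[:,2],3),"yt",np.round(m[:,1],3),"F",np.round(o["force"],1),"w",round(o["width"],1))
E
python3 -c "from h import *; st()"
```

```text
2.13 p [ 466.9 -383.3  353. ] q [-0.726  0.091  1.828 -0.     1.222  0.699] zt [ 0. -0. -1.] yt [ 0.145 -0.989  0.   ] F [-0.5  0.5 -0.4] w 27.3
```

Request:
servo_tool:
  series:
    - [0.035, 0.022, 0, 0, 0]
    - [0.035, 0.022, 0, 0, 0]
    - [0.035, 0.022, 0, 0, 0]
    - [0.035, 0.022, 0, 0, 0]
    - [0.035, 0.022, 0, 0, 0]
    - [0.035, 0.022, 0, 0, 0]
    - [0.035, 0.022, 0, 0, 0]
    - [0.035, 0.022, 0, 0, 0]
    - [0.035, 0.022, 0, 0, 0]
    - [0.035, 0.022, 0, 0, 0]

```text
time_s: 2.97
eef_pos: [817.4, -163.4, 351.9]
orientation: [-0.0, 0.997, 0.073, -0.0]
force: [0.1, -0.3, 0.6]
width: 0.3
grip_force: 0.0
```

Request:
servo_tool:
  series:
    - [0.035, 0.022, 0, 0, 0]
    - [0.035, 0.022, 0, 0, 0]
    - [0.035, 0.022, 0, 0, 0]
    - [0.035, 0.022, 0, 0, 0]
    - [0.035, 0.022, 0, 0, 0]
    - [0.035, 0.022, 0, 0, 0]
    - [0.035, 0.022, 0, 0, 0]
    - [0.04, 0.01, 0, 0, 0]
    - [0.04, 0.01, 0, 0, 0]
    - [0.04, 0.01, 0, 0, 0]

```text
time_s: 3.8
eef_pos: [1110.7, -1.6, 352.8]
orientation: [0.0, 0.997, 0.073, 0.003]
force: [0.3, 0.1, 0.1]
width: 0.2
grip_force: 0.0
```

```bash
python3 -c "from h import *; st()"
```

```text
3.8 p [1110.7   -1.6  352.8] q [-0.022  1.192  0.145  0.     1.798  1.402] zt [ 0.006 -0.    -1.   ] yt [ 0.146 -0.989  0.001] F [0.3 0.1 0.1] w 0.2
```

Request:
servo_tool:
  series:
    - [0.04, 0, 0, 0, 0]
    - [0.04, 0, 0, 0, 0]
    - [0.04, 0, 0, 0, 0]
    - [0.04, 0, 0, 0, 0]
    - [0.04, 0, 0, 0, 0]
    - [0.04, 0, 0, 0, 0]
    - [0.04, 0, 0, 0, 0]
    - [0.04, 0, 0, 0, 0]
    - [0.04, 0, 0, 0, 0]
    - [0.04, 0, 0, 0, 0]

```text
time_s: 4.63
eef_pos: [1195.9, -2.0, 282.2]
orientation: [0.009, 0.99, 0.072, 0.117]
force: [-0.4, -0.6, -0.2]
width: 0.3
grip_force: 0.0
```

```bash
python3 -c "from h import *; st()"
```

```text
4.63 p [1195.9   -2.   282.2] q [-0.022  1.337  0.002  0.005  1.567  1.403] zt [ 0.233 -0.001 -0.973] yt [ 0.141 -0.989  0.034] F [-0.4 -0.6 -0.2] w 0.3
```

Request:
servo_tool:
  series:
    - [0.03, 0, 0.025, 0, 0]
    - [0.03, 0, 0.025, 0, 0]
    - [0.03, 0, 0.025, 0, 0]
    - [0.03, 0, 0.025, 0, 0]
    - [0.03, 0, 0.025, 0, 0]
    - [0.03, 0, 0.025, 0, 0]
    - [0.03, 0, 0.025, 0, 0]
    - [0.03, 0, 0.025, 0, 0]
    - [0.03, 0, 0.025, 0, 0]
    - [0.03, 0, 0.025, 0, 0]

```text
time_s: 5.47
eef_pos: [1207.5, -1.3, 451.8]
orientation: [0.016, 0.973, 0.071, 0.219]
force: [-0.2, 0.6, 0.5]
width: 0.5
grip_force: 0.0
```

```bash
python3 -c "from h import *; st()"
```

```text
5.47 p [1207.5   -1.3  451.8] q [-0.022  1.202  0.002  0.009  1.496  1.404] zt [ 0.428 -0.001 -0.904] yt [ 0.132 -0.989  0.063] F [-0.2  0.6  0.5] w 0.5
```

Request:
servo_tool:
  series:
    - [0.01, 0.038, 0.01, 0, 0]
    - [0.01, 0.038, 0.01, 0, 0]
    - [0.01, 0.038, 0.01, 0, 0]
    - [0.01, 0.038, 0.01, 0, 0]
    - [0.01, 0.038, 0.01, 0, 0]
    - [0.01, 0.038, 0.01, 0, 0]
    - [0.01, 0.038, 0.01, 0, 0]
    - [0.01, 0.038, 0.01, 0, 0]
    - [0.01, 0.038, 0.01, 0, 0]
    - [0.01, 0.038, 0.01, 0, 0]

```text
time_s: 6.3
eef_pos: [1163.9, 351.9, 497.2]
orientation: [0.01, 0.96, 0.073, 0.27]
force: [0.5, 0.1, 0.8]
width: 0.3
grip_force: 0.0
```

```bash
python3 -c "from h import *; st()"
```

```text
6.3 p [1163.9  351.9  497.2] q [ 0.305  1.173  0.002 -0.139  1.436  1.705] zt [ 0.521  0.02  -0.854] yt [ 0.134 -0.989  0.059] F [0.5 0.1 0.8] w 0.3
```

Request:
servo_tool:
  series:
    - [0.037, 0.015, 0.01, 0, 0]
    - [0.037, 0.015, 0.01, 0, 0]
    - [0.037, 0.015, 0.01, 0, 0]
    - [0.037, 0.015, 0.01, 0, 0]
    - [0.037, 0.015, 0.01, 0, 0]
    - [0.037, 0.015, 0.01, 0, 0]
    - [0.037, 0.015, 0.01, 0, 0]
    - [0.037, 0.015, 0.01, 0, 0]
    - [0.037, 0.015, 0.01, 0, 0]
    - [0.037, 0.015, 0.01, 0, 0]

```text
time_s: 7.13
eef_pos: [1222.1, 392.0, 483.1]
orientation: [-0.017, 0.923, 0.079, 0.377]
force: [0.5, -0.9, 0.1]
width: 0.6
grip_force: 0.0
```

```bash
python3 -c "from h import *; st()"
```

```text
7.13 p [1222.1  392.   483.1] q [ 0.32   1.22   0.002 -0.143  1.159  1.725] zt [ 0.693  0.091 -0.715] yt [ 0.158 -0.987  0.027] F [ 0.5 -0.9  0.1] w 0.6
```

```bash
cat >> h.py <<'E'
import cv2
def proj(c,P):
    k=robot.get_calibration(c); T=np.array(k["world_to_cam"]); p=np.atleast_2d(P)@T[:3,:3].T+T[:3,3]
    return np.c_[k["cx"]+k["fx"]*p[:,0]/-p[:,2], k["cy"]-k["fy"]*p[:,1]/-p[:,2]]
def back(c,uv,z):
    k=robot.get_calibration(c); T=np.array(k["world_to_cam"]); uv=np.atleast_2d(uv).astype(float)
    d=np.c_[(uv[:,0]-k["cx"])/k["fx"],-(uv[:,1]-k["cy"])/k["fy"],-np.ones(len(uv))]@T[:3,:3]
    o=-T[:3,:3].T@T[:3,3]; return o+d*((z-o[2])/d[:,2])[:,None]
E
python3 - <<'E'
from h import *
im=cv2.imread("pics/top0.png"); h=cv2.cvtColor(im,cv2.COLOR_BGR2HSV)
m=cv2.inRange(h,(5,60,60),(25,220,255)); m[:, :172]=0; m[:, 310:]=0; m[:110]=0; m[275:]=0
pts=cv2.findNonZero(m)[:,0]; hull=cv2.convexHull(pts)[:,0]
W=back("top",hull,44)[:,:2].astype(np.float32); r=cv2.minAreaRect(W); print("carton",r)
c=np.array(r[0]); 
for yaw in [min([r[2],r[2]-90,r[2]-180],key=abs)]:
    a=np.radians(yaw); B=lambda x,y,z:[c[0]+x*np.cos(a)-y*np.sin(a),c[1]+x*np.sin(a)+y*np.cos(a),z]
    print("centre",c,"yaw",yaw,"hinge",B(-25.5,2,60))
    G=[("r",[B(x,y,50) for x,y in [(-152,-122),(152,-122),(152,122),(-152,122)]]),("c",[B(x,y,195) for x,y in [(26,-36),(127,-36),(127,40),(26,40)]]),("e",[B(x,y,110) for x,y in [(26,-36),(26,40)]]),("m",[B(x,y,95) for x,y in [(9,-81),(147,-81),(147,-41),(9,-41)]]),("s",[B(x,y,88) for x,y in [(1,84),(152,84),(152,124),(1,124)]]),("h",[B(-25.5,y,60) for y in(-50,54)])]
    outs=[]
    for cam in ["top","scene"]:
        i=cv2.imread(f"pics/{cam}0.png"); i=cv2.resize(i,None,fx=4,fy=4,interpolation=cv2.INTER_CUBIC)
        for n,g in G: cv2.polylines(i,[np.int32(proj(cam,np.array(g))*4+2)],True,(0,255,0) if n!="h" else (0,0,255),1)
        q=proj(cam,np.array([B(0,0,60)]))[0]*4; x0,y0=int(q[0]-350),int(q[1]-290)
        outs.append(i[y0:y0+580,x0:x0+700]); cv2.imwrite(f"pics/ov_{cam}.png",outs[-1]); print(cam,x0,y0)
E
```

```text
carton ((556.3865356445312, 77.13338470458984), (333.91998291015625, 273.8934020996094), 9.334596633911133)
centre [556.38653564  77.1333847 ] yaw 9.334596633911133 hinge [np.float64(530.8998084053599), np.float64(74.97080877850486), 60]
top 594 472
scene 585 605
```

View pics/ov_top.png

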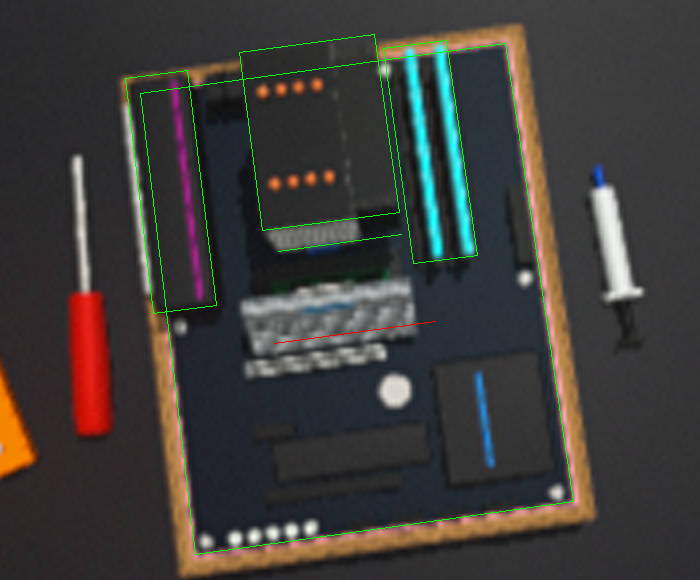

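View pics/ov_scene.png

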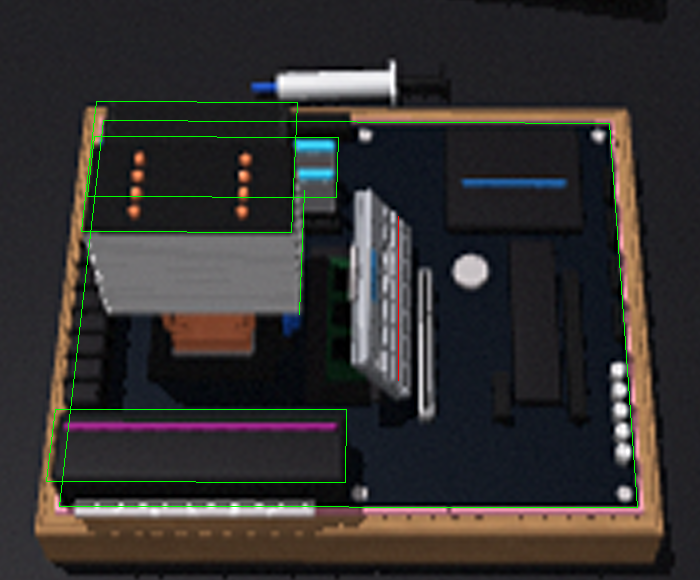

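The overlay fits the carton, board, cooler, memory and shroud. The cover is centred about 16 mm further towards +y than my red hinge line, with its blue mark near (328,308) in the top crop and (375,270) in the scene crop. I'll triangulate that mark next.

Run:
```python
from h import *
from scipy.optimize import least_squares
uv={}
for cam,(x0,y0),(bx,by,bw,bh) in [("top",(594,472),(285,285,90,45)),("scene",(585,605),(355,240,40,65))]:
    i=cv2.imread(f"pics/{cam}0.png").astype(float)
    u0,v0,u1,v1=[int(t/4) for t in (x0+bx,y0+by,x0+bx+bw,y0+by+bh)]
    s=i[v0:v1,u0:u1]; w=np.clip(s[...,0]-s[...,2]-25,0,None); w[w<0.35*w.max()]=0
    yy,xx=np.mgrid[v0:v1,u0:u1]; uv[cam]=np.array([(w*xx).sum(),(w*yy).sum()])/w.sum(); print(cam,uv[cam],w.max(),(w>0).sum())
P=least_squares(lambda P:np.r_[proj("top",P)[0]-uv["top"],proj("scene",P)[0]-uv["scene"]],[535,92,100]); print(P.x,P.fun)
a=np.radians(9.33); ex=np.array([np.cos(a),np.sin(a)]); ey=np.array([-ex[1],ex[0]]); d=P.x[:2]-[556.4,77.1]; print("board xy",d@ex,d@ey)
f=lambda q:np.array([47*np.cos(q)-10*np.sin(q)-25.5-d@ex,47*np.sin(q)+10*np.cos(q)+60-P.x[2]])
s=least_squares(f,[1.]); print("q",s.x,s.fun); yb=d@ey
for r,z in [(0,60),(47,70),(51.5,110)]: print(r, 556.4+(r-25.5)*ex[0]+yb*ey[0], 77.1+(r-25.5)*ex[1]+yb*ey[1], z)
```

```text
top [230.06976744 194.4744186 ] 41.0 14
scene [239.         218.80716253] 83.0 12
[542.07366473  89.21558989 109.43835992] [-5.75860010e-05 -1.10828422e-01  9.53117941e-02  1.63390860e-02]
board xy -12.172626009157206 14.277905194954576Traceback (most recent call last):
  File "<stdin>", line 12, in <module>
    return func(*args, **kwargs)
    vector_fun = VectorFunction(
        fun_wrapped,
    ...<6 lines>...
        workers=workers
    )
    self.J, dct = approx_derivative(
                  ~~~~~~~~~~~~~~~~~^
        self.fun_wrapped, self.x, f0=self.f, **finite_diff_options
        ^^^^^^^^^^^^^^^^^^^^^^^^^^^^^^^^^^^^^^^^^^^^^^^^^^^^^^^^^^
    )
    ^
    raise ValueError("`f0` passed has more than 1 dimension.")
ValueError: `f0` passed has more than 1 dimension.
```

Run:
```python
from h import *
from scipy.optimize import least_squares
D=[([197.3,-671.6,213.9],.379,1.734,1.028),([466.9,-383.3,353],.091,1.828,1.222),([1110.7,-1.6,352.8],1.192,.145,1.798),([1195.9,-2,282.2],1.337,.002,1.567),([1207.5,-1.3,451.8],1.202,.002,1.496)]
def fk(p,a,b,c):
    a0,h,L1,L2,e,T=p; s=a+b; t=s+c
    return np.array([a0+L1*np.sin(a)+L2*np.sin(s)+e*np.cos(s)+T*np.sin(t),h+L1*np.cos(a)+L2*np.cos(s)-e*np.sin(s)+T*np.cos(t)])
f=lambda p:np.concatenate([fk(p,*d[1:])-[np.hypot(*d[0][:2]),d[0][2]] for d in D]+[0.002*(p-np.array([0,400,500,500,0,250]))])
s=least_squares(f,[0,400,500,500,0,250]); print(np.round(s.x,1),np.round(s.fun[:10],1))
for r,z,t in [(541,135,44.3),(541,200,44.3),(541,350,44.3),(580,85,44.3),(650,400,44.3),(520,300,44.3)]:
    g=lambda q:np.r_[fk(s.x,*q)-[r,z],(sum(q)-np.pi+np.radians(t))*300]
    q=least_squares(g,[0,2.2,.5],bounds=([-.74,0,.31],[2.19,2.66,2.87])); print(r,z,np.round(q.x,2),np.round(q.fun,1))
```

```text
[-2.000e-01  3.179e+02  5.511e+02  6.040e+02  4.100e+01  2.692e+02] [ 0.2  0.  -0.2 -0.1 -0.  -0.2  0.1  0.5 -0.1 -0.2]
541 135 [0.02 2.32 0.31] [ 0.8 46.7 84.7]
541 200 [-0.1   2.35  0.31] [-3.3 32.  56.4]
541 350 [-0.32  2.34  0.35] [-0.  0.  0.]
580 85 [0.2  2.21 0.31] [ 10.1  50.6 105.7]
650 400 [-0.14  2.11  0.4 ] [0. 0. 0.]
520 300 [-0.3   2.4   0.31] [-2.   6.4 11. ]
```

```bash
cat >> h.py <<'E'
a0,hh,L1,L2,ee,TT=-.2,317.9,551.1,604.0,41.0,269.2
def ik(tcp,d):
    w=np.array(tcp)-TT*np.array(d); az=np.arctan2(w[1],w[0]); r=np.hypot(w[0],w[1])-a0; z=w[2]-hh
    l2=np.hypot(L2,ee); off=np.arctan2(ee,L2); D=np.hypot(r,z)
    g=np.arccos((D*D-L1**2-l2**2)/(2*L1*l2)); a=np.arctan2(r,z)-np.arctan2(l2*np.sin(g),L1+l2*np.cos(g))
    s=a+g-off; fa=np.array([np.sin(s)*np.cos(az),np.sin(s)*np.sin(az),np.cos(s)])
    return az,a,g-off,np.arccos(fa@d)   # q1,q2,q3,q5
yb9=np.radians(9.33); EX=np.array([np.cos(yb9),np.sin(yb9),0]); EY=np.array([-EX[1],EX[0],0]); EZ=np.array([0,0,1.]); HG=np.array([528.8,87.8,60])
def dvec(t,b): # forward tilt t, lateral lean b (deg)
    d=np.tan(np.radians(t))*EX+np.tan(np.radians(b))*EY-EZ; return d/np.linalg.norm(d)
E
python3 - <<'E'
from h import *
for X,Z in [(49,16),(47,25),(15,51),(5,80)]:
    for t in (25,28,30,33,36,40,44):
        print((X,Z),t,[(b,)+tuple(np.round(ik(HG+X*EX+Z*EZ,dvec(t,b))[2:],2)) for b in (0,8,12,16,18,-12,-16)])
E
```

```text
(49, 16) 25 [(0, np.float64(2.24), np.float64(0.16)), (8, np.float64(2.24), np.float64(0.23)), (12, np.float64(2.23), np.float64(0.29)), (16, np.float64(2.22), np.float64(0.36)), (18, np.float64(2.22), np.float64(0.4)), (-12, np.float64(2.23), np.float64(0.29)), (-16, np.float64(2.22), np.float64(0.36))]
(49, 16) 28 [(0, np.float64(2.26), np.float64(0.08)), (8, np.float64(2.26), np.float64(0.18)), (12, np.float64(2.25), np.float64(0.25)), (16, np.float64(2.25), np.float64(0.33)), (18, np.float64(2.24), np.float64(0.37)), (-12, np.float64(2.25), np.float64(0.26)), (-16, np.float64(2.25), np.float64(0.33))]
(49, 16) 30 [(0, np.float64(2.28), np.float64(0.03)), (8, np.float64(2.27), np.float64(0.16)), (12, np.float64(2.27), np.float64(0.24)), (16, np.float64(2.26), np.float64(0.32)), (18, np.float64(2.26), np.float64(0.36)), (-12, np.float64(2.27), np.float64(0.24)), (-16, np.float64(2.26), np.float64(0.32))]
(49, 16) 33 [(0, np.float64(2.3), np.float64(0.04)), (8, np.float64(2.3), np.float64(0.16)), (12, np.float64(2.29), np.float64(0.23)), (16, np.float64(2.28), np.float64(0.31)), (18
[... 6751 characters left out ...]
36)), (-12, np.float64(2.39), np.float64(0.24)), (-16, np.float64(2.39), np.float64(0.32))]
(5, 80) 40 [(0, np.float64(2.43), np.float64(0.09)), (8, np.float64(2.43), np.float64(0.18)), (12, np.float64(2.42), np.float64(0.25)), (16, np.float64(2.42), np.float64(0.32)), (18, np.float64(2.41), np.float64(0.36)), (-12, np.float64(2.42), np.float64(0.25)), (-16, np.float64(2.42), np.float64(0.32))]
(5, 80) 44 [(0, np.float64(2.46), np.float64(0.2)), (8, np.float64(2.45), np.float64(0.25)), (12, np.float64(2.45), np.float64(0.3)), (16, np.float64(2.44), np.float64(0.35)), (18, np.float64(2.44), np.float64(0.38)), (-12, np.float64(2.45), np.float64(0.3)), (-16, np.float64(2.44), np.float64(0.36))]
```

Request:
servo_tool:
  series:
    - [-0.033, -0.0146, -0.004, 0.9, 0]
    - [-0.033, -0.0146, -0.004, 0.9, 0]
    - [-0.033, -0.0146, -0.004, 0.9, 0]
    - [-0.033, -0.0146, -0.004, 0.9, 0]
    - [-0.033, -0.0146, -0.004, 0.9, 0]
    - [-0.033, -0.0146, -0.004, 0.9, 0]
    - [-0.033, -0.0146, -0.004, 0.9, 0]
    - [-0.033, -0.0146, -0.004, 0.9, 0]
    - [-0.033, -0.0146, -0.004, 0.9, 0]
    - [-0.033, -0.0146, -0.004, 0.9, 0]

```text
time_s: 7.97
eef_pos: [980.7, 283.1, 458.0]
orientation: [-0.039, 0.916, 0.135, 0.375]
force: [1.2, -0.3, 0.3]
width: 0.3
grip_force: 0.0
```

```bash
python3 -c "from h import *; st()"
```

```text
7.97 p [980.7 283.1 458. ] q [ 0.26   0.469  1.3   -0.012  0.599  1.546] zt [ 0.677  0.173 -0.715] yt [ 0.276 -0.961  0.029] F [ 1.2 -0.3  0.3] w 0.3
```

Request:
servo_tool:
  series:
    - [-0.025, -0.01, -0.003, 2.6, 0]
    - [-0.033, -0.0146, -0.004, 2.6, 0]
    - [-0.033, -0.0146, -0.004, 2.6, 0]
    - [-0.033, -0.0146, -0.004, 2.6, 0]
    - [-0.033, -0.0146, -0.004, 2.6, 0]
    - [-0.033, -0.0146, -0.004, 0, 0]
    - [-0.033, -0.0146, -0.004, 0, 0]
    - [-0.033, -0.0146, -0.004, 0, 0]
    - [-0.033, -0.0146, -0.004, 0, 0]
    - [-0.033, -0.0146, -0.004, 0, 0]

```text
time_s: 8.8
eef_pos: [659.1, 141.9, 418.7]
orientation: [-0.081, 0.895, 0.237, 0.368]
force: [0.0, -0.1, 0.5]
width: 0.6
grip_force: 0.0
```

```bash
python3 -c "from h import *; st()"
```

```text
8.8 p [659.1 141.9 418.7] q [ 0.066 -0.098  2.036  0.566  0.545  0.729] zt [ 0.621  0.32  -0.715] yt [ 0.485 -0.874  0.03 ] F [ 0.  -0.1  0.5] w 0.6
```

Request:
servo_tool:
  series:
    - [-0.0134, -0.0055, -0.0165, 0, 0]
    - [-0.0134, -0.0055, -0.0165, 0, 0]
    - [-0.0134, -0.0055, -0.0165, 0, 0]
    - [-0.0134, -0.0055, -0.0165, 0, 0]
    - [-0.0134, -0.0055, -0.0165, 0, 0]
    - [-0.0134, -0.0055, -0.0165, 0, 0]
    - [-0.0134, -0.0055, -0.0165, 0, 0]
    - [-0.0134, -0.0055, -0.0165, 0, 0]
    - [-0.0134, -0.0055, -0.0165, 0, 0]
    - [-0.0134, -0.0055, -0.0165, 0, 0]

```text
time_s: 9.63
eef_pos: [526.2, 87.1, 253.4]
orientation: [-0.081, 0.895, 0.237, 0.368]
force: [0.8, 0.7, -0.2]
width: 0.4
grip_force: 0.0
```

Run:
```python
from h import *; st()
for c in ["scene","top"]:
    im=robot.camera(c)
    cv2.imwrite(f"pics/{c}1.png",cv2.cvtColor(im,cv2.COLOR_RGB2BGR))
i=cv2.imread("pics/scene1.png")[120:310,140:340]; cv2.imwrite("pics/s1c.png",cv2.resize(i,None,fx=3,fy=3,interpolation=cv2.INTER_CUBIC))
```

```text
9.63 p [526.2  87.1 253.4] q [-0.061 -0.146  2.409  1.133  0.405  0.026] zt [ 0.621  0.319 -0.715] yt [ 0.484 -0.874  0.031] F [ 0.8  0.7 -0.2] w 0.4
```

View pics/s1c.png

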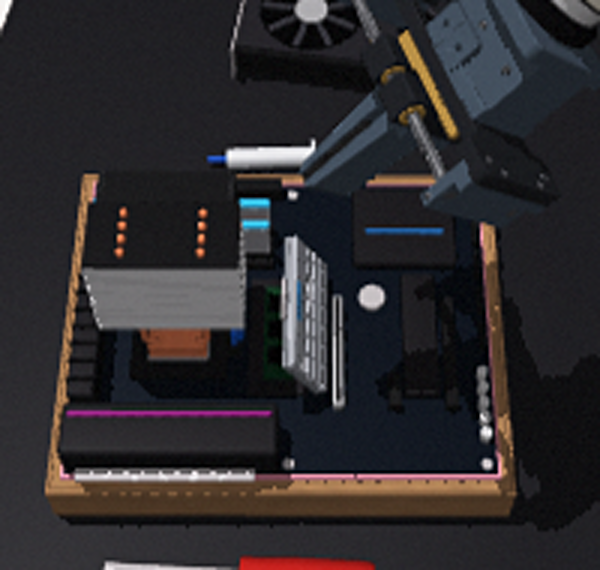

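The scene crop shows the gripper tilted about 43°, its tapered finger tips near (310,175) pointing at the cover. The cover still stands open with its top edge at (290,240), and nothing has been touched.

Request:
servo_tool:
  series:
    - [-0.0007, -0.0001, -0.0148, 0, 0]
    - [-0.0007, -0.0001, -0.0148, 0, 0]
    - [-0.0007, -0.0001, -0.0148, 0, 0]
    - [-0.0007, -0.0001, -0.0148, 0, 0]
    - [-0.0007, -0.0001, -0.0148, 0, 0]
    - [-0.0007, -0.0001, -0.0148, 0, 0]
    - [-0.0007, -0.0001, -0.0148, 0, 0]
    - [-0.0007, -0.0001, -0.0148, 0, 0]
    - [0, 0, 0, 0, 0]
    - [0, 0, 0, 0, 0]

```text
time_s: 10.57
eef_pos: [522.0, 87.0, 135.5]
orientation: [-0.082, 0.895, 0.237, 0.368]
force: [-0.4, -0.5, 0.6]
width: 0.2
grip_force: 0.0
```

```bash
cat >> h.py <<'E'
def rel():
    p=np.array(robot.get_obs()["eef_pos"])-HG; print("X,Y,Z rel hinge",np.round([p@EX,p@EY,p[2]],1))
E
python3 -c "from h import *; st(); rel()"
```

```text
10.57 p [522.   87.  135.5] q [-0.063  0.133  2.456  1.928  0.393 -0.831] zt [ 0.62   0.321 -0.716] yt [ 0.485 -0.874  0.029] F [-0.4 -0.5  0.6] w 0.2
X,Y,Z rel hinge [-6.9  0.3 75.5]
```

Request:
servo_tool:
  series:
    - [0.0034, 0.0005, -0.005, 0, 0]
    - [0.0034, 0.0005, -0.005, 0, 0]
    - [0.0034, 0.0005, -0.005, 0, 0]
    - [0.0034, 0.0005, -0.005, 0, 0]
    - [0.0034, 0.0005, -0.005, 0, 0]
    - [0.003, 0.0005, -0.0015, 0, 0]
    - [0.003, 0.0005, -0.0015, 0, 0]
    - [0.003, 0.0005, -0.0015, 0, 0]
    - [0.003, 0.0005, -0.0015, 0, 0]
    - [0.003, 0.0005, -0.0015, 0, 0]

```text
time_s: 11.4
eef_pos: [553.7, 91.8, 103.0]
orientation: [-0.081, 0.895, 0.237, 0.368]
force: [0.1, 0.4, 2.0]
width: 0.3
grip_force: 0.6
```

Run:
```python
from h import *; st(); rel()
im=robot.camera("scene")
cv2.imwrite("pics/s2.png",cv2.resize(cv2.cvtColor(im,cv2.COLOR_RGB2BGR)[170:290,150:310],None,fx=4,fy=4,interpolation=cv2.INTER_CUBIC))
```

```text
11.4 p [553.7  91.8 103. ] q [-0.045  0.264  2.397  2.105  0.416 -1.006] zt [ 0.621  0.32  -0.716] yt [ 0.485 -0.874  0.03 ] F [0.1 0.4 2. ] w 0.3
X,Y,Z rel hinge [25.3 -0.1 43. ]
```

View pics/s2.png

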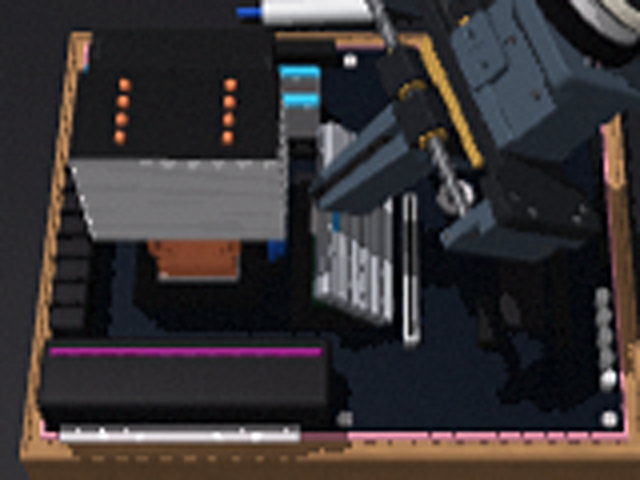

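The crop shows the finger tip at about (317,190) on the cover's outer edge, with the cover swinging down and the blue mark at (337,220). The reading is 2 N, and the tip is clear of the cooler.

Request:
servo_tool:
  series:
    - [0.0021, 0.0003, -0.002, 0, 0]
    - [0.0021, 0.0003, -0.002, 0, 0]
    - [0.0021, 0.0003, -0.002, 0, 0]
    - [0.0021, 0.0003, -0.002, 0, 0]
    - [0.0021, 0.0003, -0.002, 0, 0]
    - [0.0021, 0.0003, -0.002, 0, 0]
    - [0.0015, 0.0003, -0.0012, 0, 0]
    - [0.0015, 0.0003, -0.0012, 0, 0]
    - [0.0015, 0.0003, -0.0012, 0, 0]
    - [0, 0, 0, 0, 0]

```text
time_s: 12.28
eef_pos: [570.4, 94.4, 86.8]
orientation: [-0.081, 0.895, 0.237, 0.368]
force: [0.1, -0.5, 0.2]
width: 0.5
grip_force: 0.2
```

Run:
```python
from h import *; st(); rel()
im=robot.camera("scene")
cv2.imwrite("pics/s3.png",cv2.resize(cv2.cvtColor(im,cv2.COLOR_RGB2BGR)[190:270,190:290],None,fx=7,fy=7,interpolation=cv2.INTER_CUBIC))
```

```text
12.28 p [570.4  94.4  86.8] q [-0.037  0.324  2.363  2.166  0.427 -1.066] zt [ 0.62   0.32  -0.716] yt [ 0.485 -0.874  0.029] F [ 0.1 -0.5  0.2] w 0.5
X,Y,Z rel hinge [42.1 -0.2 26.8]
```

View pics/s3.png

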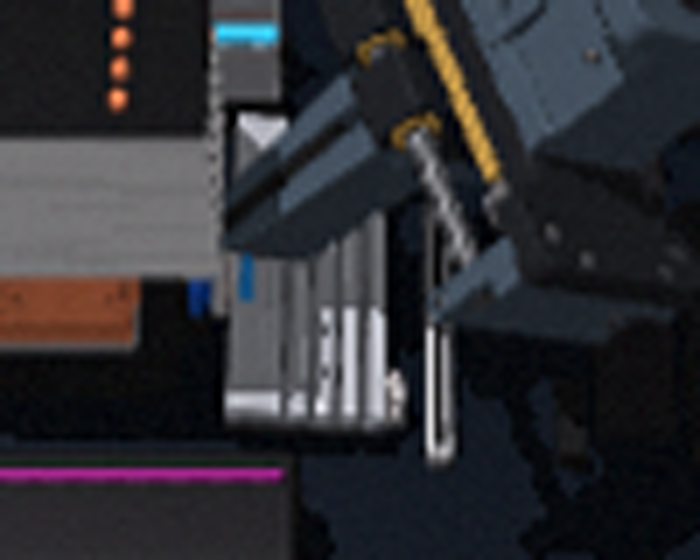

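The crop shows the cover nearly flat, with the closed fingers at (230,230) on its far edge, just right of the fin edge at x≈215 px. The force is about 0 N. Next I'll press down slowly.

Request:
servo_tool:
  series:
    - [0.0004, 0.0001, -0.0007, 0, 0]
    - [0.0004, 0.0001, -0.0007, 0, 0]
    - [0.0004, 0.0001, -0.0007, 0, 0]
    - [0.0004, 0.0001, -0.0007, 0, 0]
    - [0.0004, 0.0001, -0.0007, 0, 0]
    - [0.0004, 0.0001, -0.0007, 0, 0]
    - [0.0004, 0.0001, -0.0007, 0, 0]
    - [0.0004, 0.0001, -0.0007, 0, 0]
    - [0.0004, 0.0001, -0.0007, 0, 0]
    - [0.0004, 0.0001, -0.0007, 0, 0]

```text
time_s: 13.17
eef_pos: [574.0, 95.4, 79.9]
orientation: [-0.081, 0.895, 0.237, 0.368]
force: [-10.3, -3.8, 13.4]
width: 0.1
grip_force: 7.0
```

```bash
python3 -c "from h import *; st(); rel()"
```

```text
13.17 p [574.   95.4  79.9] q [-0.034  0.346  2.355  2.194  0.434 -1.093] zt [ 0.62   0.32  -0.716] yt [ 0.485 -0.874  0.029] F [-10.3  -3.8  13.4] w 0.1
X,Y,Z rel hinge [45.8  0.2 19.9]
```

Request:
servo_tool:
  series:
    - [-0.0003, -0.0001, 0, 0, 0]
    - [-0.0003, -0.0001, 0, 0, 0]
    - [-0.0003, 0, 0, 0, 0]
    - [-0.0003, 0, 0, 0, 0]
    - [-0.0003, 0, 0, 0, 0]
    - [0, 0, 0, 0, 0]
    - [0, 0, 0, 0, 0]
    - [0, 0, 0, 0, 0]
    - [0, 0, 0, 0, 0]
    - [0, 0, 0, 0, 0]

```text
time_s: 14.0
eef_pos: [573.4, 95.3, 80.5]
orientation: [-0.081, 0.895, 0.237, 0.369]
force: [-1.4, -0.3, 7.1]
width: 0.3
grip_force: 3.6
```

```bash
python3 -c "from h import *; st(); rel()"
```

```text
14.0 p [573.4  95.3  80.5] q [-0.035  0.344  2.357  2.196  0.435 -1.095] zt [ 0.621  0.32  -0.715] yt [ 0.485 -0.874  0.029] F [-1.4 -0.3  7.1] w 0.3
X,Y,Z rel hinge [45.2  0.2 20.5]
```

Request:
servo_tool:
  series:
    - [0, 0, -0.0003, 0, 0]
    - [0, 0, -0.0003, 0, 0]
    - [0, 0, -0.0003, 0, 0]
    - [0, 0, -0.0003, 0, 0]
    - [0, 0, -0.0003, 0, 0]
    - [0, 0, -0.0003, 0, 0]
    - [0, 0, -0.0003, 0, 0]
    - [0, 0, -0.0003, 0, 0]
    - [0, 0, -0.0003, 0, 0]
    - [0, 0, 0, 0, 0]

```text
time_s: 14.83
eef_pos: [573.7, 95.3, 78.0]
orientation: [-0.081, 0.895, 0.237, 0.369]
force: [1.3, -0.1, 4.5]
width: 0.5
grip_force: 2.2
```

```bash
python3 -c "from h import *; st(); rel()"
```

```text
14.83 p [573.7  95.3  78. ] q [-0.035  0.351  2.356  2.207  0.439 -1.108] zt [ 0.622  0.32  -0.715] yt [ 0.485 -0.874  0.03 ] F [ 1.3 -0.1  4.5] w 0.5
X,Y,Z rel hinge [45.5  0.1 18. ]
```

Request:
servo_tool:
  series:
    - [0, 0, -0.0003, 0, 0]
    - [0, 0, -0.0003, 0, 0]
    - [0, 0, -0.0003, 0, 0]
    - [0, 0, -0.0003, 0, 0]
    - [0, 0, -0.0003, 0, 0]
    - [0, 0, -0.0003, 0, 0]
    - [0, 0, -0.0003, 0, 0]
    - [0, 0, -0.0003, 0, 0]
    - [0, 0, -0.0003, 0, 0]
    - [0, 0, -0.0003, 0, 0]

```text
time_s: 15.67
eef_pos: [574.0, 95.4, 75.4]
orientation: [-0.081, 0.895, 0.237, 0.369]
force: [-4.4, -2.2, 16.5]
width: 0.5
grip_force: 8.1
```

```bash
python3 -c "from h import *; st(); rel()"
```

```text
15.67 p [574.   95.4  75.4] q [-0.035  0.358  2.355  2.219  0.444 -1.121] zt [ 0.622  0.321 -0.714] yt [ 0.485 -0.874  0.03 ] F [-4.4 -2.2 16.5] w 0.5
X,Y,Z rel hinge [45.8  0.2 15.4]
```

Request:
servo_tool:
  series:
    - [0, 0, -0.0001, 0, 0]
    - [0, 0, -0.0001, 0, 0]
    - [0, 0, -0.0001, 0, 0]
    - [0, 0, -0.0001, 0, 0]
    - [0, 0, -0.0001, 0, 0]
    - [0, 0, -0.0001, 0, 0]
    - [0, 0, -0.0001, 0, 0]
    - [0, 0, -0.0001, 0, 0]
    - [0, 0, -0.0001, 0, 0]
    - [0, 0, 0, 0, 0]

```text
time_s: 16.5
eef_pos: [574.1, 95.5, 75.0]
orientation: [-0.081, 0.895, 0.237, 0.37]
force: [-9.2, -3.8, 25.3]
width: 0.8
grip_force: 12.1
```

Run:
```python
from h import *; st(); rel()
im=robot.camera("scene")
cv2.imwrite("pics/s4.png",cv2.resize(cv2.cvtColor(im,cv2.COLOR_RGB2BGR)[190:270,190:290],None,fx=7,fy=7,interpolation=cv2.INTER_CUBIC))
```

```text
16.5 p [574.1  95.5  75. ] q [-0.035  0.36   2.355  2.223  0.446 -1.125] zt [ 0.623  0.321 -0.713] yt [ 0.485 -0.874  0.03 ] F [-9.2 -3.8 25.3] w 0.8
X,Y,Z rel hinge [45.9  0.2 15. ]
```

View pics/s4.png

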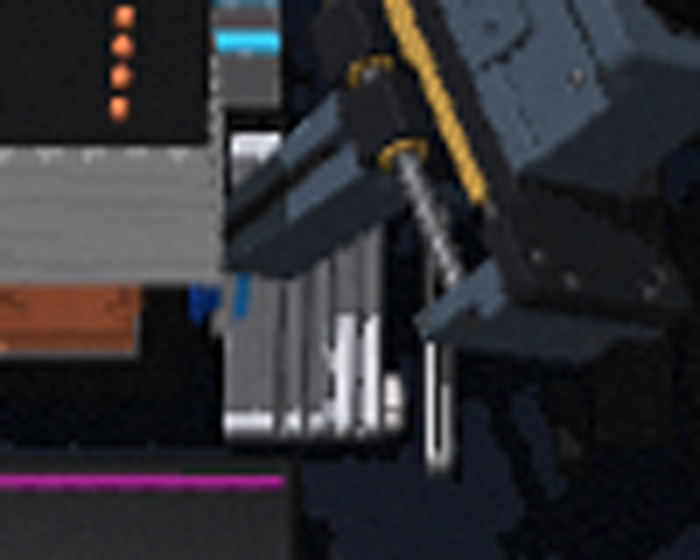

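The crop shows the cover flat with the blue mark at (241,295). The stiffness is now about 20 N/mm, and the force dipped earlier, from 7 to 4.5 N while still pressing down. That suggests it has already clicked and is bearing on its stop, so I'll back off along the tool axis and check.

Request:
servo_tool:
  series:
    - [-0.0003, -0.0001, 0.0005, 0, 0]
    - [-0.0005, -0.0002, 0.001, 0, 0]
    - [-0.001, -0.0004, 0.002, 0, 0]
    - [-0.001, -0.0004, 0.002, 0, 0]
    - [-0.004, -0.002, 0.005, 0, 0]
    - [-0.006, -0.003, 0.007, 0, 0]
    - [-0.006, -0.003, 0.007, 0, 0]
    - [-0.006, -0.003, 0.007, 0, 0]
    - [-0.006, -0.003, 0.007, 0, 0]
    - [-0.006, -0.003, 0.007, 0, 0]

```text
time_s: 17.38
eef_pos: [534.8, 76.8, 118.8]
orientation: [-0.081, 0.896, 0.237, 0.367]
force: [-0.4, -0.1, -0.2]
width: 0.4
grip_force: 0.0
```

Request:
servo_tool:
  series:
    - [-0.01, -0.005, 0.015, 0, 0]
    - [-0.01, -0.005, 0.015, 0, 0]
    - [-0.01, -0.005, 0.018, 0, 0]
    - [-0.01, -0.005, 0.02, 0, 0]
    - [-0.01, -0.005, 0.02, 0, 0]
    - [-0.01, -0.005, 0.02, 0, 0]
    - [0, -0.01, 0.02, 0, 0]
    - [0, -0.01, 0.02, 0, 0]
    - [0, -0.01, 0.02, 0, 0]
    - [0, -0.01, 0.01, 0, 0]

```text
time_s: 18.22
eef_pos: [475.7, 6.2, 298.9]
orientation: [-0.08, 0.895, 0.237, 0.368]
force: [0.5, -0.7, 0.3]
width: 0.6
grip_force: 0.0
```

Run:
```python
from h import *; st(); rel()
im=robot.camera("scene")
a=cv2.cvtColor(im,cv2.COLOR_RGB2BGR)[190:270,190:290]
print(robot.look_for("cover_press","scene")[:2])
cv2.imwrite("pics/s5.png",cv2.resize(a,None,fx=7,fy=7,interpolation=cv2.INTER_CUBIC))
for q in (0,.05,.11,.2):
    print(q,[np.round((proj("scene",HG+(r*np.cos(q)-10*np.sin(q))*EX+y*EY+(r*np.sin(q)+10*np.cos(q))*EZ)[0]-[190,190])*7) for r,y in ((47,0),(52,52),(52,-52),(3,52))])
```

```text
18.22 p [475.7   6.2 298.9] q [-0.325 -0.328  2.443  0.947  0.663  0.062] zt [ 0.622  0.318 -0.716] yt [ 0.484 -0.875  0.032] F [ 0.5 -0.7  0.3] w 0.6
X,Y,Z rel hinge [-65.6 -71.9 238.9]
[{'centre': [554.4, 94.1, 75.1], 'score': 0.68}]
0 [array([238., 265.]), array([216., 416.]), array([227., 122.]), array([377., 416.])]
0.05 [array([239., 261.]), array([217., 412.]), array([229., 118.]), array([378., 416.])]
0.11 [array([241., 257.]), array([220., 408.]), array([231., 113.]), array([380., 416.])]
0.2 [array([246., 251.]), array([224., 402.]), array([235., 106.]), array([383., 416.])]
```

View pics/s5.png

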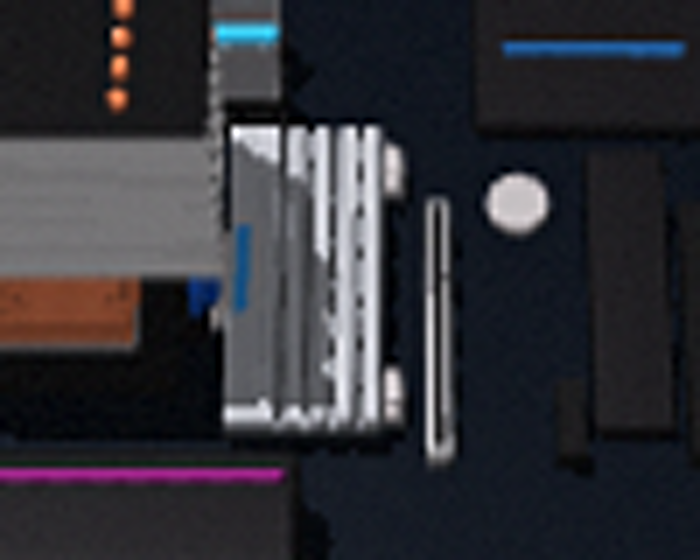

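Run:
```python
from h import *
im=cv2.cvtColor(robot.camera("scene"),cv2.COLOR_RGB2GRAY).astype(float)
def edge(c,r0,r1,sg):
    s=im[r0:r1,c]; g=np.clip(sg*np.diff(s),0,None); return (g*(np.arange(r0,r1-1)+.5)).sum()/g.sum()
for c in range(224,244,2): print(c,"top",round(edge(c,203,212,1),2), "bot",round(edge(c,244,255,-1),2))
for q in (0,.05,.11):
    print(q,[np.round(proj("scene",HG+(r*np.cos(q)-10*np.sin(q))*EX+y*EY+(r*np.sin(q)+10*np.cos(q))*EZ)[0],2) for r,y in ((52,-52),(3,-52),(52,52),(3,52))])
```

```text
224 top 207.47 bot 250.19
226 top 207.38 bot 250.14
228 top 207.45 bot 250.22
230 top 207.36 bot 250.71
232 top 207.59 bot 250.31
234 top 208.61 bot 250.5
236 top 207.6 bot 250.24
238 top 208.1 bot 249.92
240 top 207.59 bot 249.81
242 top 207.6 bot 250.11
0 [array([222.45, 207.39]), array([244.12, 207.48]), array([220.84, 249.43]), array([243.82, 249.5 ])]
0.05 [array([222.65, 206.81]), array([244.34, 207.45]), array([221.05, 248.91]), array([244.06, 249.47])]
0.11 [array([222.97, 206.12]), array([244.61, 207.43]), array([221.39, 248.29]), array([244.35, 249.45])]
```

The edges of the cover lie level across its width: a slope of about 0.1 px, where an angle of 0.11 would give 1.3 px. It is shut and held with the tool clear, so I'm handing in.

```bash
python3 -c "
from station import robot
print(robot.hand_in())"
```

```text
the job is handed in; nothing more can be done
None
```

I shut the heatsink cover and handed the job in at about 18 s. The camera shows it lying flat (angle near 0) with the tool clear, though hand-in returned no verdict. The highest push I read was about 27 N, and I saw no sign of touching the cooler or the loose items. I couldn't see the catch itself; that it clicked is inferred from the force dropping as I pressed and the cover staying flat once released.

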